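Shut the draft shield and tare the balance touch-free

TASK

The empty weighing dish is on the balance, ready to be tared. Gently slide the draft shield's glass lid fully shut with the fingertips; then tare by pointing the fingertips at the left-hand touch-free sensor on the control panel, held about 2 cm above it for a good two seconds without touching the panel, and draw the hand back clear of the balance. Do not set off the right-hand sensor, and leave the dish and everything else on the bench where it is.

Things in the scene. Friction and masses are not known exactly. Their poses are not given: they have to be found in the camera images.
- balance: Lab balance fixed to the bench: pale grey housing 300 deep (along x), 210 wide, 80 mm high, turned up to 20 degrees. Origin on the bench under its middle; x points from its front (panel, robot's side) to its rear, y to the left as one faces its front. On it at x -50 to +130 mm stands a glass draft shield 180 mm square, 157 mm high above the bench. Pan inside: 92 mm up, centre x 40 mm, y 0.
- front_panel: Sloping rigid control panel at the balance's front, 95 deep, 200 mm wide: display in the middle, five small white keys below it, a dark oval sensor window at each side of it. Origin at the middle of its face, 73 mm above the bench; z out of the face (8 degrees off vertical, leaning to the front), x up the slope to the rear, y to the left as one faces it.
- left_sensor (a point): Middle of the left touch-free infrared sensor, a dark oval window with thin aluminium bezel, 31 x 23 mm, flush in the panel, left of the display as one faces the balance's front (its +y side), 78 mm from the panel's middle, 47 mm ahead of the shield, 77 mm above the bench. Axes as the panel's, z out of the window. The tare sensor: it sees fingertips up to about 45 mm above it.
- right_sensor (a point): Middle of the right-hand sensor, the same window at the other side of the display (-y side), 156 mm from the left one, same axes and range. It sends the reading to the printer: not wanted now.
- lid (a joint): How far the shield's glass lid is open, m: 0 fully shut (hard stop), at most 0.125; starts at 0.05 to 0.11. A level pane 174 x 162 mm, top face 154 mm above the bench, that slides along the balance's x between guide rails: to the rear to open, to the front (-x) to shut. About 1.5 N of friction, no spring: it stays where it is left.
- lid_grip: Grey finger grip on top of the lid near its front edge: a wedge 72 wide (y), 18 high, 22 mm deep, a ramp to the front and an upright face to the rear for a fingertip to draw the lid shut. Origin at the foot of the rear face, at its middle, on the lid's top (154 mm up); axes as the balance's. Moves with the lid; when shut it is at the balance's x -16 mm, y 0. Behind it is 140 mm of bare glass.
- dish: The empty round aluminium weighing dish on the pan inside the shield, 62 mm across the rim and 15 mm high, loose. Origin at the middle of its underside.
- cal_weight: Bystander, loose: a solid steel calibration weight with a knob, 34 mm across and 56 mm high, on the bench close beside the balance. Origin at the middle of its underside.
- tube: Bystander, loose: a sample tube standing on its flat foot, 29 mm across, with a screw cap 35 mm across, 106 mm high, on the bench close beside the balance. Origin at the middle of its underside.
- seed_jar: Bystander, loose: a brown glass jar with a white lid, 58 mm across and 75 mm high, on the bench close beside the balance. Origin at the middle of its underside.
- seedling: Bystander, loose: a seedling in a round black pot 55 mm across, 50 mm high, about 85 mm with its leaves, on the bench close beside the balance. Origin at the middle of its underside.
- spatula: Bystander, loose: a thin double-ended steel micro-spatula, 185 mm long and 12 mm wide, lying along its own x, on the bench close beside the balance. Origin at the middle of its underside.
- dish_stack: Bystander, loose: a stack of spare aluminium weighing dishes, 62 mm across and 31 mm high, on the bench close beside the balance. Origin at the middle of its underside.
Mind the look-alikes: they are no part of the job. Leave any blue, brown or green look-alike of the dish alone.

How it is judged:
By the outcome, as a careful person would: the job done as asked, in the order asked, and still so for the second after the job is handed in, with the robot touching nothing.
It also fails if it takes over 51 s, if anything falls off the work surface, if the arm or the gripper's body presses on something with over 40 N, if the wrist force passes 120 N, or if a joint passes its speed limit or range.

ROBOT

A 6-joint arm with a two-finger parallel gripper is mounted at the origin on the work surface. World frame = base frame: x ahead of the robot, y to its left, z up, the work surface at z = 0. Lengths are in m, angles in rad, forces in N, time in s.
With the tool pointing down it reaches from about 0.325 to 0.775 m from the base axis. Payload 5.5 kg.
Tool frame: the origin (TCP) lies on the centre line of the jaws, within the pads' length; the fingertips stand arm.tip_extent ahead of it and the grasp point (between the pads) lies 5 mm behind it (arm.tip_extent is the distance from the TCP to the fingertips, in m); z points along the fingers, y is the line along which they close (so a half turn about z gives the same grasp; the last joint's range is limited). The gripper opens to 85 mm and grips with 20 to 120 N. Pads are 22 mm wide; open, the fingers measure 114 mm over their backs; the gripper's body (76 mm by 85 mm) begins 54 mm behind the grasp point. The pads swing forward as they close: fully open they stand 13 mm farther back than shut.
Start: joints at [1.053, 0.091, 1.231, -0, 1.82, -0.057], TCP at [0.267, 0.537, 0.245] pointing down, gripper open.
Joint ranges: [-2.87, 2.87], [-0.86, 2.18], [0.17, 2.46], [-1.51, 4.65], [0.06, 2.69], [-2.65, 2.65]. Speed limits (rad/s): [2.57, 2.57, 3.01, 3.14, 3.14, 3.14].

INTERFACE

Orientations are given as a unit quaternion [w, x, y, z].
In Python, from station import arm, eyes gives the robot as it stands.
- The arm moves only by the shell command python3 -m jog 'ROWS' [OPENING]. ROWS is JSON, a list of rows, each a list of 2 entries, a list of its own where there are three numbers: the shift along the tool's x, y, z scaled (see below), then the turn about the tool's z scaled (see below). In form: [[[tx, ty, tz], roll], ...]. A call has exactly 8 rows; each row is the pose to reach, as a shift and turn from the pose commanded when the call began, along the tool's axes at that moment; what a row does not reach only later rows make up. The controller multiplies each number of a shift by 100 cm and each number of a turn by pi/2 rad. A row lasts 1/10 s, in which the tool goes at most 50 mm and 8.59 degrees, less where a joint would pass 70% of its speed; a pose out of reach is approached as far as the arm can. A call with a number of a shift or a turn outside -1 to 1 is refused whole. A call with a gripper value outside its range is refused whole. OPENING is the closure in counts, from 0 (fully open) to 255 (shut), set as the call begins (- or left out, the last holds). The fingers move at their own pace and stop on an object; the grip force is fixed at half the most. Time passes only in rows, so rows that repeat a pose let the fingers close, or fill a call up. It gives the time, the measured TCP pose, the force, the opening and the grip force at its end, in the units of the state.
- arm.sense(): the state, without advancing time (a new reading comes with each control period).
- eyes.read_camera(name): name is "scene" or "top" or "wrist"; returns a dict with "color" (480x640x3 uint8, red, green, blue), "fx", "fy", "cx", "cy" (pixels), "rvec" (rotation vector, rad) and "tvec" (3), from world to camera coordinates, as OpenCV has them. Camera axes: x right, y down, z forward; pixel columns grow to the right and rows downward; lengths in m; the calibration is good to about 2 mm. A picture is of the moment at which its call begins. There is no depth.
- arm.sign_off(): hands the job in; it is judged then, once.
The state is a dict: "clock": time; "qpos": joint angles; "joint_velocities": joint speeds; "joint_torque": joint torques, N m; "position": TCP position; "tcp_rot": TCP orientation; "force": force on the tool from outside, world axes, zero at the start; "moment": the same for the moment, N m; "opening": finger opening in m; "grasp_force": force on a finger pad.
Only numpy, scipy, OpenCV 4.12 (cv2) and the standard library are available. Lean on these libraries where they do the work, as an engineer would, in place of code of your own. Each camera call takes 0.05 s, during which the arm holds its last target. There are 200 camera calls.

## Working session

There is one attempt and no reset: what is moved stays moved. The work goes in short steps, Python scripts to look and compute and a shell command to move; the robot and the scene stay as the last step left them, time stands still between calls to the robot, and variables do not carry over. Pictures are saved under pics/ and viewed, at most 10 in all, crops included, and the job is handed in when it is done.

```bash
mkdir -p pics
cat > h.py <<'E'
import numpy as np,cv2
from station import arm,eyes
def snap(n,f):
    c=eyes.read_camera(n); cv2.imwrite(f'pics/{f}.png',c['color'][:,:,::-1]); np.save(f'pics/{f}.npy',c,allow_pickle=True); return c
def load(f): return np.load(f'pics/{f}.npy',allow_pickle=True).item()
def ray(c,u,v,z):
    R=cv2.Rodrigues(np.array(c['rvec'],float))[0]; o=-R.T@np.array(c['tvec'],float).ravel()
    d=R.T@np.array([(u-c['cx'])/c['fx'],(v-c['cy'])/c['fy'],1]); return o+d*(z-o[2])/d[2]
def proj(c,P):
    K=np.array([[c['fx'],0,c['cx']],[0,c['fy'],c['cy']],[0,0,1.]])
    return cv2.projectPoints(np.array(P,float).reshape(-1,3),np.array(c['rvec'],float),np.array(c['tvec'],float),K,None)[0].reshape(-1,2)
E
python3 - <<'E'
from h import *
print(arm.sense(),arm.tip_extent)
for n in('top','scene'): snap(n,n+'0')
E
```

```text
{'clock': 0.0, 'qpos': array([ 1.05325229e+00,  9.18447595e-02,  1.23188770e+00,  9.44714784e-06,
        1.81978511e+00, -5.67067072e-02]), 'joint_velocities': array([-1.24097135e-03,  1.53451668e-03, -3.82148320e-05, -7.66466917e-04,
       -4.33911278e-04,  1.26607552e-03]), 'joint_torque': array([-1.10738878e-03, -4.58722043e+01, -4.18021774e+01, -2.61412242e-04,
        1.17688661e-02, -2.97774852e-05]), 'position': array([0.26669644, 0.53718742, 0.24415825]), 'tcp_rot': array([-2.76955493e-04,  2.28383909e-01,  9.73570677e-01, -9.21757448e-04]), 'force': array([-0.91862565, -0.19810545,  0.43878047]), 'moment': array([-0.0327142 ,  0.0674119 , -0.00199043]), 'grasp_force': 0.0, 'opening': 0.08520647720830381} 0.014
```

View pics/top0.png

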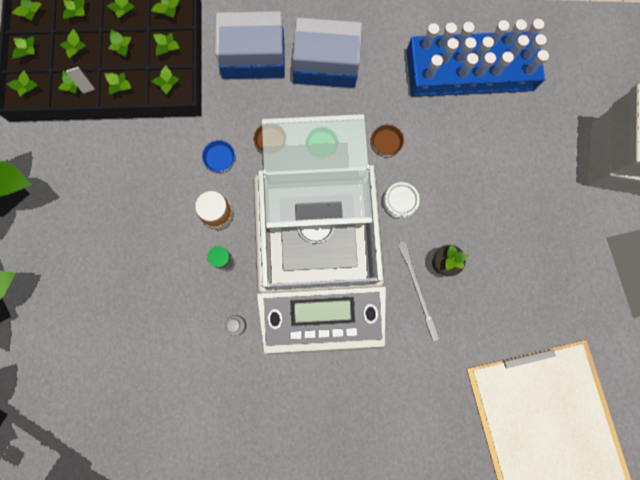

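View pics/scene0.png

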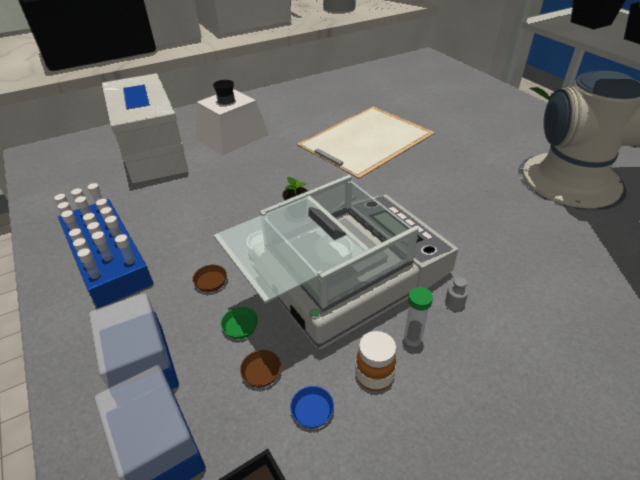

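Top view: the balance is in the middle. The lid grip is the dark bar at about (318,210), the left sensor is at (275,319) and the right sensor at (370,313). Look-alikes are the blue dish (219,156), brown dishes (270,138) and (387,140), the green dish (322,142), and the spare stack (401,200). The real dish is on the pan at (316,232). None of these gets handled; the grip and the left sensor are my targets.

Run:
```python
from h import *
c=load('top0'); im=c['color']; g=im.max(2)
for nm,(x0,y0,x1,y1),z,t in(('L',(264,305,286,333),.077,70),('R',(360,300,382,328),.077,70),('grip',(285,195,352,226),.172,90)):
    m=(g[y0:y1,x0:x1]<t).astype(np.uint8); n,l,s,ce=cv2.connectedComponentsWithStats(m)
    i=1+s[1:,4].argmax(); u,v=ce[i]+[x0,y0]; print(nm,u,v,s[i],ray(c,u,v,z).round(4))
    if nm=='grip':
        r=cv2.minAreaRect(np.argwhere(l==i)[:,::-1].astype(np.float32)); b=cv2.boxPoints(r)+[x0,y0]; print(r,[ray(c,*p,z).round(4) for p in b])
        print('colours',im[195:226,318].tolist())
cr=cv2.resize(im[160:360,240:400],None,fx=3.75,fy=3,interpolation=cv2.INTER_CUBIC)
cr=cv2.resize(im[160:360,240:400],(480,600),interpolation=cv2.INTER_CUBIC)
cv2.imwrite('pics/crop1.png',cr[:,:,::-1])
R=cv2.Rodrigues(np.array(c['rvec'],float))[0]; print('cam',-R.T@np.array(c['tvec']).ravel())
```

```text
L 274.5421686746988 318.5421686746988 [ 7  8  8 12 83] [0.4963 0.0752 0.077 ]
R 370.225 313.425 [ 6  8  9 12 80] [ 0.508  -0.0798  0.077 ]
grip 346.5 225.0 [58 30  8  1  8] [ 0.6347 -0.0322  0.172 ]
((61.5, 30.0), (7.0, 0.0), 180.0) [array([ 0.6349, -0.0374,  0.172 ]), array([ 0.6349, -0.0374,  0.172 ]), array([ 0.6346, -0.027 ,  0.172 ]), array([ 0.6346, -0.027 ,  0.172 ])]
colours [[199, 204, 199], [195, 201, 196], [193, 199, 196], [193, 199, 196], [194, 201, 198], [194, 201, 198], [188, 193, 190], [164, 165, 165], [133, 131, 133], [120, 118, 119], [116, 114, 115], [115, 113, 114], [115, 113, 115], [115, 112, 115], [116, 113, 116], [114, 112, 113], [115, 112, 114], [114, 112, 114], [113, 111, 114], [114, 113, 115], [112, 111, 113], [111, 109, 112], [111, 110, 113], [137, 137, 138], [194, 197, 193], [233, 235, 230], [240, 241, 236], [240, 241, 236], [239, 241, 235], [221, 223, 213], [154, 156, 148]]
cam [0.48813544 0.02758208 0.91808464]
```

View pics/crop1.png

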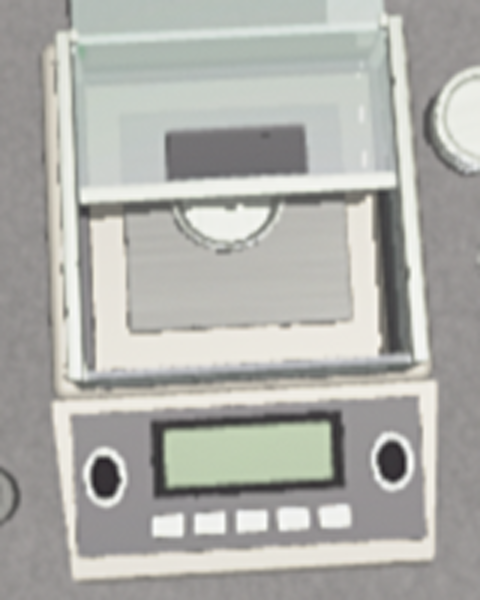

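The close crop confirms the choice. The grip is a dark grey bar on the lid, top-view columns 295–342 and rows 202–219. The left sensor is the dark oval at (274.5,318.5), left of the display with its bezel. The sensors measure 155 mm apart, against 156 mm given.

Run:
```python
from h import *
c=load('top0'); im=c['color'].astype(int)
L=ray(c,274.54,318.54,.077);R=ray(c,370.22,313.42,.077)
y=(L-R)/np.linalg.norm(L-R); x=np.array([y[1],-y[0],0]); O=(L+R)/2+.097*x; O[2]=0
print('x',x,'yaw',np.degrees(np.arctan2(x[1],x[0])),'O',O)
m=(abs(im.max(2)-115)<22)&(im.max(2)-im.min(2)<8); m=m.astype(np.uint8); m[:196]=0;m[224:]=0;m[:,:285]=0;m[:,352:]=0
n,l,s,ce=cv2.connectedComponentsWithStats(m); i=1+s[1:,4].argmax()
b=cv2.boxPoints(cv2.minAreaRect(np.argwhere(l==i)[:,::-1].astype(np.float32)))
for p in b:
  for z in(.172,.154):
    q=ray(c,*p,z)-O; print(p,z,q@x,q@y)
w=snap('wrist','w0'); 
s_=load('scene0')
B=lambda a,b,z:O+a*x+b*y+[0,0,z]
print('scene rear top grip corners for lid .05..:')
# rear-top edge middle and sensors check in scene
print(proj(s_,[L,R]))
for d in(.04,.05,.06,.07,.08,.09): print(d,proj(s_,[B(-.016+d,.036,.172),B(-.016+d,-.036,.172)]).round(1).tolist(),proj(c,[B(-.016+d,.036,.172),B(-.016+d,-.036,.172)]).round(1).tolist())
r=cv2.resize(s_['color'][170:310,200:470],(800,415),interpolation=cv2.INTER_CUBIC);cv2.imwrite('pics/crop2.png',r[:,:,::-1])
```

```text
x [0.99719462 0.07485242 0.        ] yaw 4.292742661334102 O [0.59889793 0.00500064 0.        ]
[294.50375 204.07481] 0.172 0.06864944967752261 0.03590098213747392
[294.50375 204.07481] 0.154 0.07292965688260727 0.03602383268760533
[340.83792 201.7581 ] 0.172 0.06877627854885682 -0.0335689059870478
[340.83792 201.7581 ] 0.154 0.07305954562083602 -0.03512208242189808
[341.59854 216.97008] 0.172 0.045482947788473546 -0.03323070776483437
[341.59854 216.97008] 0.154 0.049204241148122455 -0.03477572484658929
[295.26437 219.28679] 0.172 0.0454076053173749 0.03586246225085331
[295.26437 219.28679] 0.154 0.04912708096840096 0.035984383472160694
scene rear top grip corners for lid .05..:
[[427.57452566 248.60580522]
 [370.66043799 203.31872912]]
0.04 [[358.0, 218.7], [330.8, 195.5]] [[295.9, 233.5], [344.4, 231.0]]
0.05 [[352.6, 221.1], [325.6, 197.7]] [[295.5, 226.8], [343.9, 224.4]]
0.06 [[347.3, 223.6], [320.4, 199.9]] [[295.2, 220.2], [343.5, 217.9]]
0.07 [[341.8, 226.1], [315.2, 202.1]] [[294.9, 213.6], [343.1, 211.3]]
0.08 [[336.3, 228.6], [309.9, 204.3]] [[294.6, 207.1], [342.7, 204.8]]
0.09 [[330.8, 231.2], [304.5, 206.6]] [[294.3, 200.6], [342.2, 198.3]]
```

View pics/crop2.png

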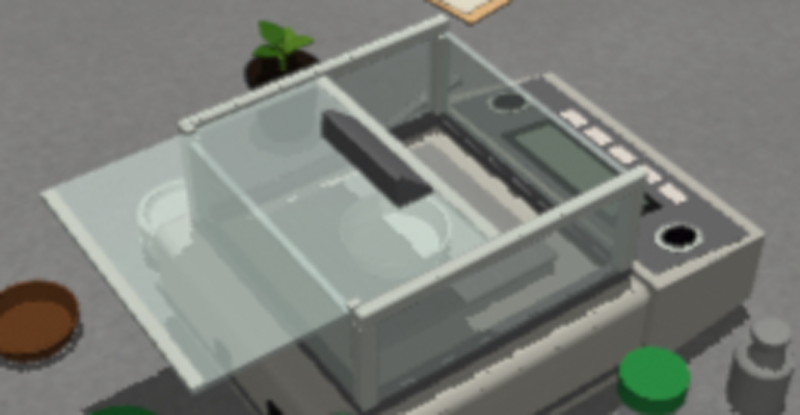

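The estimates agree: the grip's width is 70–72 mm and the two views coincide, so the lid is about 85 mm open and the balance is yawed 4.3°. Next I shut the fingers and travel high to a spot above the glass behind the grip.

```bash
python3 -m jog '[[[-0.02,-0.01,0],-0.05],[[-0.06,-0.027,0],-0.11],[[-0.1,-0.046,0],-0.17],[[-0.145,-0.066,0],-0.23],[[-0.19,-0.087,0],-0.29],[[-0.235,-0.107,0],-0.341],[[-0.28,-0.128,0],-0.341],[[-0.32,-0.146,0],-0.341]]' 255
python3 - <<'E'
from h import *
from scipy.spatial.transform import Rotation as Ro
s=arm.sense(); R=Ro.from_quat(s['tcp_rot'],scalar_first=True).as_matrix()
x=np.array([0.99719462,0.07485242,0]);O=np.array([0.5989,0.0050,0]);T=O+.097*x;T[2]=s['position'][2]
print(R.round(3).tolist(),R.T@(T-s['position']),arm.tip_extent,s['opening'])
E
```

```text
clock: 0.95
position: [0.4896, 0.2622, 0.245]
tcp_rot: [-0.0, -0.037, 0.999, -0.0]
force: [0.3, 0.3, 0.2]
opening: -0.0002
grasp_force: 0.0
[[-0.997, -0.074, -0.0], [-0.074, 0.997, -0.0], [0.0, -0.0, -1.0]] [-1.86948476e-01 -2.64559807e-01  5.49496366e-05] 0.014 -0.0001627345727870363
```

```bash
python3 -m jog '[[[-0.02,-0.028,0],0],[[-0.048,-0.068,0],0],[[-0.076,-0.108,0],0],[[-0.104,-0.148,0],0],[[-0.132,-0.187,0],0],[[-0.16,-0.226,0],0],[[-0.18,-0.254,0],0],[[-0.187,-0.2645,0],0]]'
python3 - <<'E'
from h import *
snap('top','t1');snap('wrist','w1')
a=cv2.resize(cv2.imread('pics/t1.png')[100:370,200:440],(400,450));b=cv2.resize(cv2.imread('pics/w1.png'),(400,300))
o=np.zeros((450,800,3),np.uint8);o[:,:400]=a;o[:300,400:]=b;cv2.imwrite('pics/m1.png',o)
E
```

```text
clock: 1.75
position: [0.696, 0.0112, 0.2432]
tcp_rot: [-0.001, -0.036, 0.999, -0.0]
force: [0.8, -0.1, -0.4]
opening: -0.0002
grasp_force: 0.0
```

View pics/m1.png

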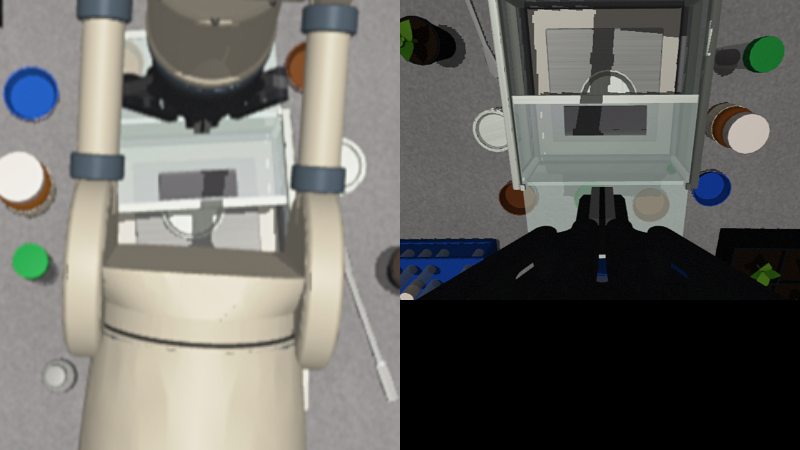

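The picture shows the shut fingers above the bare glass behind the grip, on its centre line. In the wrist half the grip is at columns 565–647, rows 105–135. I'll check the rear edge with the wrist view, then descend.

```bash
python3 - <<'E'
from h import *
c=load('w1');x=np.array([0.99719462,0.07485242,0]);y=np.array([-x[1],x[0],0]);O=np.array([0.5989,0.0050,0])
g=c['color'].max(2);col=g[150:240,360].astype(int);print(col.tolist())
for z in(.154,.172):
  for v in(210,214,216,218): q=ray(c,360,v,z)-O;print(z,v,(q@x).round(4),(q@y).round(4))
R=cv2.Rodrigues(np.array(c['rvec'],float))[0];print(((-R.T@np.array(c['tvec']).ravel())-O)@x)
print((arm.sense()['position']-O)@x)
E
python3 -m jog '[[[0,0,0.005],0],[[0,0,0.015],0],[[0,0,0.025],0],[[0,0,0.035],0],[[0,0,0.045],0],[[0,0,0.055],0],[[0,0,0.06],0],[[0,0,0.062],0]]'
```

```text
[77, 93, 175, 206, 201, 202, 201, 203, 202, 200, 200, 205, 203, 205, 199, 176, 159, 165, 157, 48, 66, 75, 73, 70, 70, 68, 72, 71, 73, 74, 73, 71, 73, 72, 72, 73, 74, 74, 71, 73, 71, 73, 73, 72, 70, 74, 75, 72, 70, 76, 72, 73, 73, 73, 72, 71, 73, 73, 73, 73, 76, 76, 80, 81, 84, 90, 121, 147, 146, 145, 143, 146, 145, 142, 143, 139, 145, 150, 153, 150, 150, 149, 151, 152, 146, 148, 150, 149, 148, 151]
0.154 210 0.0701 0.0192
0.154 214 0.0724 0.0193
0.154 216 0.0736 0.0193
0.154 218 0.0748 0.0193
0.172 210 0.0654 0.0175
0.172 214 0.0675 0.0176
0.172 216 0.0686 0.0176
0.172 218 0.0697 0.0176
0.01333121305187995
0.09661483623309358
clock: 2.65
position: [0.6945, 0.0146, 0.1821]
tcp_rot: [-0.001, -0.037, 0.999, 0.0]
force: [0.8, 0.6, -0.0]
opening: -0.0003
grasp_force: 0.0
```

The rear edge is confirmed at x_b = 68.7 mm. I'll go down the last 8 mm, watch the force, and start the approach.

```bash
python3 -m jog '[[[0,0,0.002],0],[[0,0,0.004],0],[[0,0,0.006],0],[[0,0,0.0075],0],[[0.002,0,0.0075],0],[[0.005,0,0.0075],0],[[0.008,0,0.0075],0],[[0.01,0,0.0075],0]]'
python3 -m jog '[[[0.003,0,0],0],[[0.006,0,0],0],[[0.009,0,0],0],[[0.013,0,0],0],[[0.018,0,0],0],[[0.023,0,0],0],[[0.028,0,0],0],[[0.033,0,0],0]]'
```

```text
clock: 3.45
position: [0.6845, 0.0138, 0.176]
tcp_rot: [0.0, -0.037, 0.999, -0.0]
force: [0.8, 0.8, -1.1]
opening: 0.0001
grasp_force: 0.0
clock: 4.25
position: [0.6515, 0.0113, 0.1759]
tcp_rot: [0.0, -0.037, 0.999, -0.0]
force: [1.4, 0.1, 0.7]
opening: -0.0003
grasp_force: 0.9
```

```bash
python3 -m jog '[[[0.005,0,0],0],[[0.01,0,0],0],[[0.015,0,0],0],[[0.02,0,0],0],[[0.025,0,0],0],[[0.03,0,0],0],[[0.035,0,0],0],[[0.04,0,0],0]]'
python3 -m jog '[[[0.003,0,0],0],[[0.005,0,0],0],[[0.007,0,0],0],[[0.009,0,0],0],[[0.01,0,0],0],[[0.011,0,0],0],[[0.012,0,0],0],[[0.013,0,0],0]]'
python3 - <<'E'
from h import *
snap('scene','s2');snap('wrist','w2')
a=cv2.resize(cv2.imread('pics/s2.png')[170:310,200:470],(520,270));b=cv2.resize(cv2.imread('pics/w2.png'),(400,300))
o=np.zeros((580,520,3),np.uint8);o[:270]=a;o[275:575,:400]=b;cv2.imwrite('pics/m2.png',o)
E
```

```text
clock: 5.05
position: [0.6116, 0.0083, 0.1759]
tcp_rot: [0.0, -0.037, 0.999, -0.0]
force: [1.8, -0.3, 0.1]
opening: -0.0001
grasp_force: 0.9
clock: 5.85
position: [0.599, 0.0074, 0.1758]
tcp_rot: [0.0, -0.037, 0.999, 0.0]
force: [1.2, 0.1, 0.9]
opening: 0.0003
grasp_force: 0.8
```

View pics/m2.png

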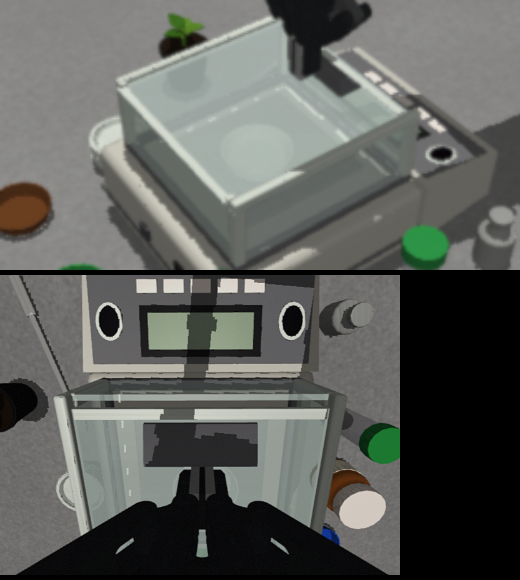

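The lid is moving with the fingers and is nearly shut. In the wrist half a small gap remains between the lid's white front edge (row 413) and the shield front (row 400). I'll creep on until the stop shows in the force.

```bash
python3 -m jog '[[[0.001,0,0],0],[[0.002,0,0],0],[[0.003,0,0],0],[[0.0035,0,0],0],[[0.004,0,0],0],[[0.0045,0,0],0],[[0.005,0,0],0],[[0.005,0,0],0]]'
```

```text
clock: 6.75
position: [0.5939, 0.0071, 0.1757]
tcp_rot: [-0.0, -0.037, 0.999, 0.0]
force: [1.2, 0.2, -0.2]
opening: -0.0
grasp_force: 0.5
```

```bash
python3 -m jog '[[[0.0005,0,0],0],[[0.001,0,0],0],[[0.0015,0,0],0],[[0.002,0,0],0],[[0.0025,0,0],0],[[0.003,0,0],0],[[0.003,0,0],0],[[0.003,0,0],0]]'
```

```text
clock: 7.55
position: [0.5927, 0.007, 0.1758]
tcp_rot: [0.002, -0.038, 0.999, 0.0]
force: [10.7, 0.7, -3.2]
opening: -0.0002
grasp_force: 5.0
```

The stop is reached: 10.7 N, and the TCP held 1.8 mm short of the command. I'll back off the grip and lift clear.

```bash
python3 -m jog '[[[-0.003,0,0],0],[[-0.008,0,0],0],[[-0.012,0,0],0],[[-0.012,0,-0.01],0],[[-0.012,0,-0.03],0],[[-0.012,0,-0.05],0],[[-0.012,0,-0.055],0],[[-0.012,0,-0.055],0]]'
python3 - <<'E'
from h import *
from scipy.spatial.transform import Rotation as Ro
c=snap('wrist','w3'); s=arm.sense(); R=Ro.from_quat(s['tcp_rot'],scalar_first=True).as_matrix()
cv2.imwrite('pics/w3.png',c['color'][:,:,::-1])
g=c['color'].max(2); m=(g<45).astype(np.uint8); m[330:]=0
n,l,st,ce=cv2.connectedComponentsWithStats(m)
for i in range(1,n):
    if 300<st[i,4]<8000: print(st[i],ce[i],ray(c,*ce[i],.077).round(4))
print(s['position'],R.T@(np.array([.4935,.075,.111])-s['position']))
E
```

```text
clock: 8.35
position: [0.6034, 0.0077, 0.2324]
tcp_rot: [0.001, -0.037, 0.999, -0.0]
force: [-0.1, 0.1, -0.2]
opening: -0.0002
grasp_force: 0.0
[481  50  29  44 512] [491.390625   74.4296875] [0.4936 0.1106 0.077 ]
[192  52  25  40 749] [203.49399199  71.65020027] [ 0.506  -0.0792  0.077 ]
[427  52  26  39 754] [439.40185676  70.95888594] [0.494  0.0759 0.077 ]
[200 145 237   4 333] [320.63963964 146.24324324] [0.5483 0.0013 0.077 ]
[   6  151   95   71 4042] [ 58.28129639 182.36368135] [ 0.5877 -0.1853  0.077 ]
[ 273  183  108   50 2425] [305.57484536 210.57030928] [ 0.5955 -0.0064  0.077 ]
[491 189  36  30 525] [506.36761905 204.68952381] [0.5801 0.1402 0.077 ]
[528 204  42  47 449] [540.68151448 221.24276169] [0.5907 0.1685 0.077 ]
[307 299  33  31 396] [322.56060606 312.36868687] [0.6791 0.0123 0.077 ]
[338 304  23  26 328] [349.5152439  320.58841463] [0.685  0.0347 0.077 ]
[286 311  23  19 318] [296.22955975 320.86163522] [ 0.6884 -0.0084  0.077 ]
[0.60306265 0.00770523 0.23089747] [0.10426717 0.07530595 0.11985547]
```

View pics/w3.png

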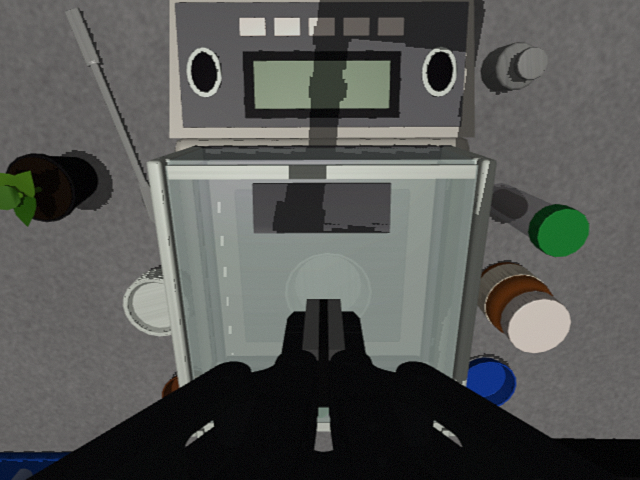

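The wrist view shows the lid flush against the shield front, with the white edge at row 171. The left sensor is at (439,71) → (0.494, 0.076), within 2 mm of the top view. Next I move over it high, then straight down to 2 cm above it.

```bash
python3 -m jog '[[[0.01,0.007,0],0],[[0.035,0.025,0],0],[[0.06,0.043,0],0],[[0.085,0.061,0],0],[[0.1,0.072,0],0],[[0.105,0.076,0],0],[[0.105,0.076,0],0],[[0.105,0.076,0.02],0]]'
python3 -m jog '[[[0,0,0.02],0],[[0,0,0.04],0],[[0,0,0.055],0],[[0,0,0.065],0],[[0,0,0.075],0],[[0,0,0.085],0],[[0,0,0.09],0],[[0,0,0.09],0]]'
python3 - <<'E'
from h import *
snap('scene','s4');snap('wrist','w4')
a=cv2.resize(cv2.imread('pics/s4.png')[150:310,320:520],(500,400));b=cv2.resize(cv2.imread('pics/w4.png'),(240,180))
o=np.zeros((590,500,3),np.uint8);o[:400]=a;o[405:585,:240]=b;cv2.imwrite('pics/m4.png',o);print(arm.sense()['position'])
E
```

```text
clock: 9.2
position: [0.4939, 0.0755, 0.2131]
tcp_rot: [0.003, -0.037, 0.999, -0.0]
force: [0.3, -0.9, 0.6]
opening: -0.0001
grasp_force: 0.0
clock: 10.0
position: [0.4924, 0.0756, 0.1201]
tcp_rot: [-0.001, -0.037, 0.999, -0.0]
force: [1.1, -0.1, -0.4]
opening: 0.0001
grasp_force: 0.0
[0.49284019 0.07568247 0.12126268]
```

View pics/m4.png

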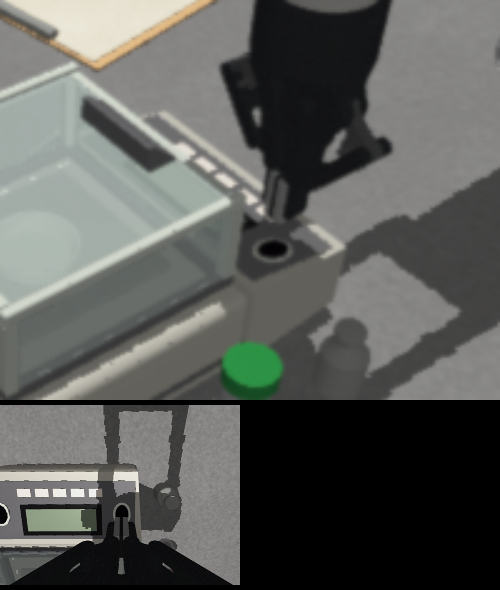

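The fingertips stand directly over the left sensor, with a clear gap above it (tips at about scene (436,238), sensor at (429,250)). I'll lower the last 10 mm and hold for more than 2.5 s.

```bash
python3 -m jog '[[[0,0,0.004],0],[[0,0,0.008],0],[[0,0,0.01],0],[[0,0,0.01],0],[[0,0,0.01],0],[[0,0,0.01],0],[[0,0,0.01],0],[[0,0,0.01],0]]'
python3 - <<'E'
from h import *
c=snap('scene','s5');p=arm.sense()['position'];print(p,proj(c,[p-[0,0,.014],[.495,.0755,.077]]))
cv2.imwrite('pics/m5.png',cv2.resize(c['color'][200:280,380:480],(500,400))[:,:,::-1])
E
Z='hold'; python3 -m jog '[[[0,0,0],0],[[0,0,0],0],[[0,0,0],0],[[0,0,0],0],[[0,0,0],0],[[0,0,0],0],[[0,0,0],0],[[0,0,0],0]]'
python3 -m jog '[[[0,0,0],0],[[0,0,0],0],[[0,0,0],0],[[0,0,0],0],[[0,0,0],0],[[0,0,0],0],[[0,0,0],0],[[0,0,0],0]]'
python3 -m jog '[[[0,0,0],0],[[0,0,0],0],[[0,0,0],0],[[0,0,0],0],[[0,0,0],0],[[0,0,0],0],[[0,0,0],0],[[0,0,0],0]]'
```

```text
clock: 10.9
position: [0.4927, 0.0757, 0.1109]
tcp_rot: [0.0, -0.037, 0.999, 0.0]
force: [-0.3, 1.0, -0.4]
opening: -0.0001
grasp_force: 0.0
[0.49268813 0.07564119 0.11089398] [[431.04767061 239.29881108]
 [428.29379239 248.41594712]]
clock: 11.75
position: [0.4926, 0.0756, 0.1108]
tcp_rot: [0.0, -0.037, 0.999, 0.0]
force: [-0.2, -0.2, 0.2]
opening: -0.0
grasp_force: 0.0
clock: 12.55
position: [0.4926, 0.0756, 0.1107]
tcp_rot: [-0.0, -0.037, 0.999, 0.0]
force: [0.3, -0.6, 0.3]
opening: 0.0004
grasp_force: 0.0
clock: 13.35
position: [0.4926, 0.0756, 0.1108]
tcp_rot: [-0.0, -0.037, 0.999, 0.0]
force: [-0.1, 0.0, 0.9]
opening: -0.0002
grasp_force: 0.0
```

View pics/m5.png

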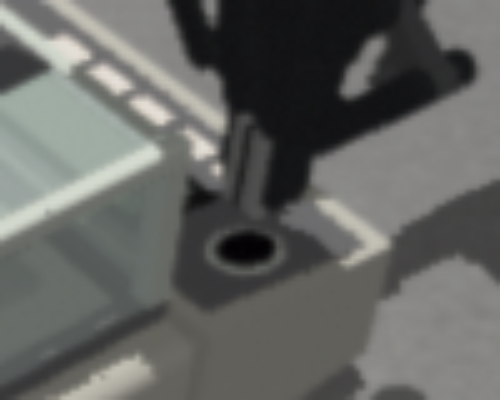

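The fingertips hung about 2 cm over the left sensor, centred and not touching, for over 2.5 s. Now I withdraw straight up, then to the left clear of the balance.

```bash
python3 -m jog '[[[0,0,-0.01],0],[[0,0,-0.03],0],[[0,0,-0.06],0],[[0,0,-0.09],0],[[0,0,-0.12],0],[[0,0.02,-0.135],0],[[0,0.05,-0.135],0],[[0,0.09,-0.135],0]]'
python3 -m jog '[[[0,0.04,0],0],[[0.01,0.08,0],0],[[0.03,0.12,0],0],[[0.05,0.16,0],0],[[0.08,0.2,0],0],[[0.11,0.24,0],0],[[0.12,0.26,0],0],[[0.12,0.26,0],0]]'
python3 - <<'E'
from h import *
c=snap('top','t6');d=load('top0')
a=d['color'][100:370,180:480];b=c['color'][100:370,180:480]
cv2.imwrite('pics/m6.png',cv2.resize(np.hstack([a,b]),(800,360))[:,:,::-1]);print(arm.sense()['position'])
E
```

```text
clock: 14.15
position: [0.4864, 0.1654, 0.2479]
tcp_rot: [0.002, -0.036, 0.999, 0.0]
force: [1.7, 0.5, 1.4]
opening: 0.0002
grasp_force: 0.0
clock: 14.95
position: [0.3447, 0.418, 0.2464]
tcp_rot: [-0.0, -0.04, 0.999, 0.001]
force: [0.6, 0.7, 0.7]
opening: 0.0
grasp_force: 0.0
[0.34595824 0.41657253 0.2463656 ]
```

View pics/m6.png

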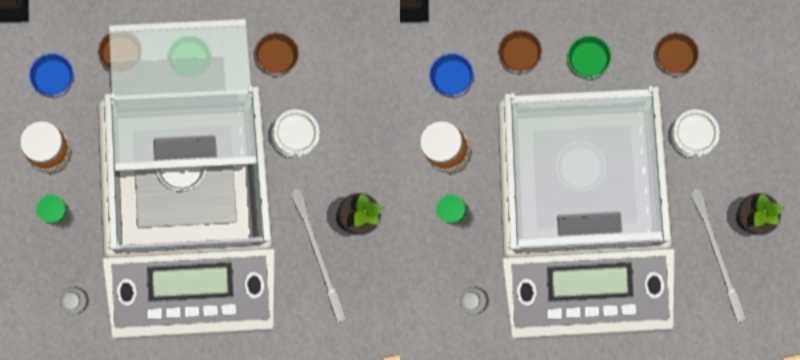

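The before/after view shows the lid fully shut, with the grip at (589,223) by the shield front. The dish and all the bystanders are where they were, and the hand is clear.

```bash
python3 -c "from station import arm; print(arm.sign_off())"
```

```text
the job is handed in; nothing more can be done
None
```

The lid is slid fully shut against its stop, the fingertips were held about 2 cm over the left sensor for over 2.5 s without touching the panel (I had no readout to confirm the tare itself), the right sensor was never approached, nothing else on the bench moved, and the job is handed in with the hand clear of the balance.

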